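Feel for the hidden release of the gauge case

ROBOT

A 7-joint arm with a two-finger parallel gripper is mounted at the origin on a cart in front of the work surface, level with it; the furniture and walls round the work are solid. World frame = base frame: x ahead of the robot, y to its left, z up, the work surface at z = 0. Lengths are in m, angles in rad, forces in N, time in s.
With the tool pointing down it reaches from about 0.425 to 0.825 m from the base axis. Payload 3.6 kg.
Tool frame: the origin (TCP) lies at the very end of the fingers, on their centre line; the grasp point (between the pads) lies 19 mm behind it; z points along the fingers, y is the line along which they close (so a half turn about z gives the same grasp; the last joint's range is limited). The gripper opens to 85 mm and grips with 20 to 120 N. Pads are 22 mm wide; open, the fingers measure 114 mm over their backs; the gripper's body (76 mm by 85 mm) begins 54 mm behind the grasp point. The pads swing forward as they close: fully open they stand 13 mm farther back than shut.
Start: joints at [-1.131, 0.615, -0.013, 1.423, 0.008, 1.103, -0.04], TCP at [0.292, 0.581, 0.231] pointing down, gripper open.
Joint ranges: [-3.12, 3.12], [-0.3, 2.06], [-1.34, 1.32], [0.26, 2.42], [-1.36, 4.5], [0.01, 1.98], [-2.84, 2.84]. Speed limits (rad/s): [2.79, 2.79, 3.14, 3.14, 3.14, 3.14, 3.14].

INTERFACE

Orientations are given as a rotation vector (axis times angle).
In Python, from workcell import arm gives the robot as it stands. Calls block until the motion is done:
- arm.goto(position, orientation): joint-space move of the TCP to a pose.
- arm.move_l(position, ori=None, max_speed=0.15, stop_force=None): straight line of the TCP; ori=None keeps the orientation; max_speed is the mean speed in m/s. With stop_force (N) it stops when the force on the tool has changed by that much, and returns True; else False.
- arm.set_joints(angles): joint-space move.
- arm.set_gripper(opening, squeeze=None): finger opening in m; squeeze is the grip in N (None keeps the last); returns when the fingers have stopped.
- arm.dwell(seconds).
- arm.inverse_kinematics(position, orientation): joint angles nearest the present ones, or None.
- arm.grab_frame(name): name is "scene" or "top" or "wrist"; returns a dict with "color" (400x640x3 uint8, red, green, blue), "mtx" (3x3 intrinsics, pixels), "k1" (the pictures are not rectified: a ray, as slopes to the right and down, at radius r is drawn at 1 + k1 r^2 times it, then the intrinsics apply), "view" (4x4, takes a point from world to camera coordinates); the wrist camera has in their place "T_tool_cam" (4x4, takes a point from camera to tool coordinates, whose origin is the TCP and whose axes are the flange's). Camera axes: x right, y up, looking along -z (the intrinsics and any distortion apply to the point x, -y, -z); pixel columns grow to the right and rows downward; lengths in m; the calibration is good to about 2 mm. A picture is of the moment at which its call begins: read the wrist's pose just before it. There is no depth.
A pose or a line that the arm cannot do raises arm.Unreachable and nothing moves.
- arm.close_job(): hands the job in; it is judged then, once.
Readings, each from a call of its own:
- arm.current_time_s(): time.
- arm.current_qpos(): joint angles.
- arm.current_qvel(): joint speeds.
- arm.current_joint_torque(): joint torques, N m.
- arm.current_eef_pos(): TCP position.
- arm.current_eef_rot(): TCP orientation.
- arm.current_wrist_force(): force on the tool from outside, world axes, zero at the start.
- arm.current_wrist_torque(): the same for the moment, N m.
- arm.current_width(): finger opening in m.
- arm.current_grasp_force(): force on a finger pad.
Only numpy, scipy, OpenCV 4.12 (cv2) and the standard library are available. Lean on these libraries where they do the work, as an engineer would, in place of code of your own. Each camera call takes 0.05 s, during which the arm holds its last target. There are 200 camera calls.

TASK

The green-lidded gauge case is latched, and its release key is recessed in a notch somewhere along the far edge, out of your sight. Start at either end of that far edge, run a fingertip lightly along it until you find the notch, then press the key inside it all the way in so that the lid pops ajar, and take your hand away. Do not pry at the lid, and leave the tape measure, pliers and nut where they lie.

Things in the scene. Friction and masses are not known exactly. Their poses are not given: they have to be found in the camera images.
- gauge_case: low grey steel case with a green lid, screwed to the bench, 110 mm deep (x), 350 mm long (y), 45 mm high. Origin at the centre of its underside; x points to its far side (away from the robot), y left along it, z up. Its far edge is a grey rail 30 mm deep, as high and long as the case; feel along its upright far face at x = +55 mm. Small lugs stand out 15 mm at the ends, low down
- edge_right (a point): right-hand end (y = -175 mm) of the rail's far face, 22 mm above the bench; axes as the case's. The outer 50 mm of the rail at each end are plain. Between them are five flush 50 mm pieces (centres at y = -100, -50, 0, 50, 100 mm); one of them, a different one every time, holds the notch
- edge_left (a point): left-hand end (y = +175 mm) of the far face of the case, half-way up; axes as the case's
- key (a joint): travel of the release key (grey, dark face), m: 0 at the start, 0.008 fully pressed. The notch is 50 mm wide, open to the far side and the top, its floor 4 mm above the bench; the key's face is 12 mm in (case x = +43 mm), 48 mm wide, 5 to 44 mm above the bench. Push it level towards the case's -x; it takes about 8 N and stays where it is left
- lid (a joint): opening angle of the green lid, rad: 0 shut, 0.2 popped ajar; hinged on the near side, so its far side (at x = +20 mm of the case) rises 14 mm. The key alone lifts it, in step with its travel, and holds it up
- tape_measure: yellow tape measure lying on the bench behind the case, 73 x 73 x 34 mm, origin at the middle of its underside; leave alone
- pliers: blue-handled pliers lying on the bench behind the case, 166 x 57 x 14 mm, origin at the middle of the underside, x along them; leave alone
- nut: steel hex nut, 34 x 39 x 16 mm, lying to the left of the case, origin at the middle of its underside; leave alone
There are look-alikes about, which are no part of the job. Leave any red look-alike of the part that bears key alone.

How it is judged:
On the way, in this order (a step that is already met when the one before it is completed fails the run):
1. a fingertip touches the far rail near one of its ends (contact force between the fingers and gauge_case above 0.5 N and x of the grasp point in the frame of gauge_case above 0.045 m and (y of the grasp point in the frame of gauge_case below -0.12 m or y of the grasp point in the frame of gauge_case above 0.12 m)), for 0.05 s.
2. the key in the notch is pressed fully in (value of joint key above 0.0065 m), for 0.2 s.
At the end, for the whole second after the job is handed in: the key is pressed in by at least 6.5 of its 8 mm, and the lid stands ajar by more than 0.15 rad and at rest (value of joint key above 0.0065 m and value of joint lid above 0.15 rad and velocity of joint lid below 0.05 rad/s); the robot touches nothing.
It fails at once if the tape measure is moved by more than 15 mm (distance of tape_measure from where it was at the start of the episode above 0.015 m).
It fails at once if the blue-handled pliers is moved by more than 15 mm (distance of pliers from where it was at the start of the episode above 0.015 m).
It fails at once if the hex nut is moved by more than 15 mm (distance of nut from where it was at the start of the episode above 0.015 m).
It fails at once if the fingers pry or press at the lid (over 3 N) (contact force between the fingers and lid above 3 N).
It fails at once if the edge or key is rammed (over 60 N on the fingers) (contact force between the fingers and anything else above 60 N).
It also fails if it takes over 72 s, if anything falls off the work surface, if the arm or the gripper's body presses on something with over 40 N, if the wrist force passes 120 N, or if a joint passes its speed limit or range.

## Working session

There is one attempt and no reset: what is moved stays moved. The work goes in short steps, each a Python script; the robot and the scene stay as the last script left them, time stands still between calls to the robot, and variables do not carry over. Pictures are saved under pics/ and viewed, at most 10 in all, crops included, and the job is handed in when it is done.

```bash
ls; mkdir -p pics
python3 - <<'E'
from workcell import arm
import cv2,numpy as np
for n in("scene","top"):
    f=arm.grab_frame(n); cv2.imwrite(f"pics/{n}0.png",f["color"][:,:,::-1]); np.savez(f"pics/{n}0.npz",**f); print(n,f["mtx"].tolist(),f["k1"],np.round(f["view"],3).tolist())
print(arm.current_eef_pos(),arm.current_eef_rot(),arm.current_time_s())
E
```

```text
pics
scene [[395.2143635208796, 0.0, 312.40897919385014], [0.0, 395.2143635208796, 202.9453396980249], [0.0, 0.0, 1.0]] 0.001673374485506617 [[-0.633, -0.774, -0.01, 0.312], [0.39, -0.33, 0.859, -0.297], [-0.668, 0.54, 0.511, -0.587], [0.0, 0.0, 0.0, 1.0]]
top [[501.8833688050443, 0.0, 319.84123163801263], [0.0, 501.8833688050443, 198.76268238773721], [0.0, 0.0, 1.0]] -0.03117114419526491 [[-0.028, -1.0, 0.009, -0.058], [0.994, -0.027, 0.101, -0.533], [-0.101, 0.011, 0.995, -1.139], [0.0, 0.0, 0.0, 1.0]]
[0.29163651 0.58013593 0.23021778] [-0.72484022 -3.05629828  0.0036109 ] 0.1
```

View pics/scene0.png

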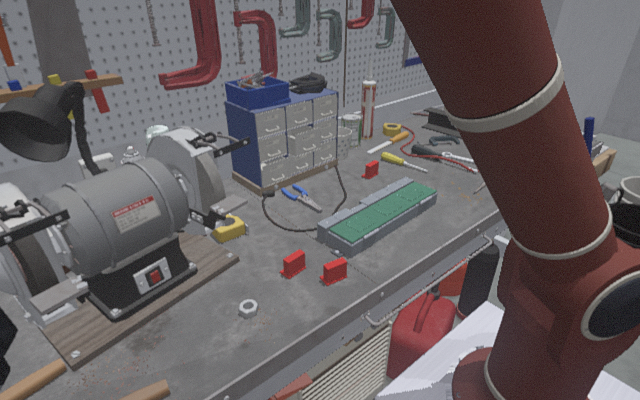

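View pics/top0.png

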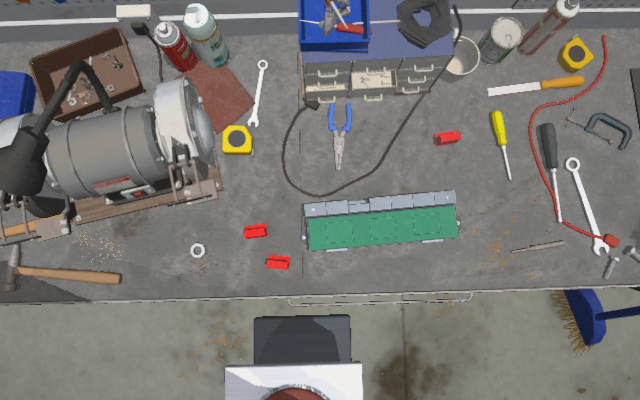

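Top view: case with green lid at about (303–460, 192–250), far rail along its upper side. The red blocks at (447,138), (256,231) and (278,262) are look-alikes of the key. The pliers are at (340,135), tape at (237,139) and nut at (198,251). I'll enlarge the rail.

Run:
```python
import cv2
i=cv2.imread("pics/top0.png")[180:260,295:470]
cv2.imwrite("pics/c1.png",cv2.resize(i,None,fx=4.5,fy=4.5,interpolation=cv2.INTER_CUBIC))
```

```text
(no output)
```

View pics/c1.png

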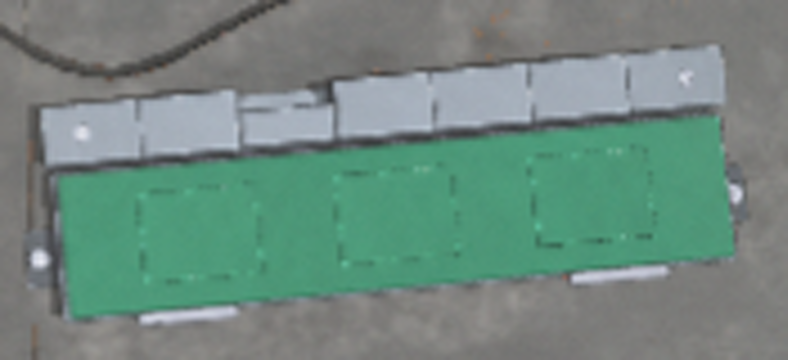

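The notch is visible at crop (245–335, 90–135), the third piece from the left, so case y ≈ +50 mm. Next I'll compute the case pose from the corners.

```bash
cat > h.py <<'E'
import numpy as np,cv2
def ray(f,px):
    K=f["mtx"];k=float(f["k1"])
    p=cv2.undistortPoints(np.array([[px]],float),K,np.array([k,0,0,0.]))[0,0]
    V=f["view"];R=V[:3,:3];o=-R.T@V[:3,3]
    return o,R.T@np.array([p[0],-p[1],-1])
def onz(f,px,z):
    o,d=ray(f,px);return o+d*(z-o[2])/d[2]
def proj(f,P):
    c=f["view"]@np.r_[P,1];p=np.array([c[0],-c[1]])/-c[2]
    p=p*(1+float(f["k1"])*p@p);return f["mtx"][:2,:2]@p+f["mtx"][:2,2]
E
python3 - <<'E'
from h import *
f=np.load("pics/top0.npz");s=np.load("pics/scene0.npz")
q=lambda a,b:((a+.5)/4.5-.5+295,(b+.5)/4.5-.5+180)
L=onz(f,q(40,107),.045);R=onz(f,q(722,45),.045)
y=(L-R);print(L,R,np.linalg.norm(y));y/=np.linalg.norm(y);x=np.array([y[1],-y[0],0])
o=(L+R)/2-.055*x;o[2]=0;print("o",o,"yaw",np.arctan2(x[1],x[0]))
for n,c in(("lidNL",(70,318)),("lidNR",(737,257)),("notchL",(240,96)),("notchR",(332,85))):
    p=onz(f,q(*c),.045)-o;print(n,p@x,p@y)
W=lambda a,b,c:o+a*x+b*y+np.array([0,0,c])
i=cv2.imread("pics/scene0.png")
for a in(-.055,.055):
  for b in(-.175,.175):
    for c in (0,.045):
      u=proj(s,W(a,b,c));cv2.circle(i,tuple(int(round(v*16)) for v in u),16,(0,0,255),-1,shift=4)
cv2.imwrite("pics/c2.png",cv2.resize(i[165:265,300:460],None,fx=5,fy=5,interpolation=cv2.INTER_CUBIC))
for n,c in(("tape",(237,139)),("pliersTip",(339,167)),("nut",(198,251)),("cab",(305,95))):print(n,onz(f,c,.01))
np.savez("case.npz",o=o,x=x,y=y)
E
```

```text
[ 0.51975605 -0.0353675   0.045     ] [ 0.54193681 -0.3848331   0.045     ] 0.3501688071830467
o [ 0.47595688 -0.21358417  0.        ] yaw 0.06338548976202987
lidNL -0.05258364797739563 0.16949271646686828
lidNR -0.05320489185744116 -0.1698788601611639
notchL 0.05135154036201063 0.07334545976165265
notchR 0.052690812617614186 0.026128948014633478
tape [0.68166501 0.12016158 0.01      ]
pliersTip [ 0.60742859 -0.1210256   0.01      ]
nut [0.41827709 0.21428407 0.01      ]
cab [ 0.78529707 -0.0447735   0.01      ]
```

View pics/c2.png

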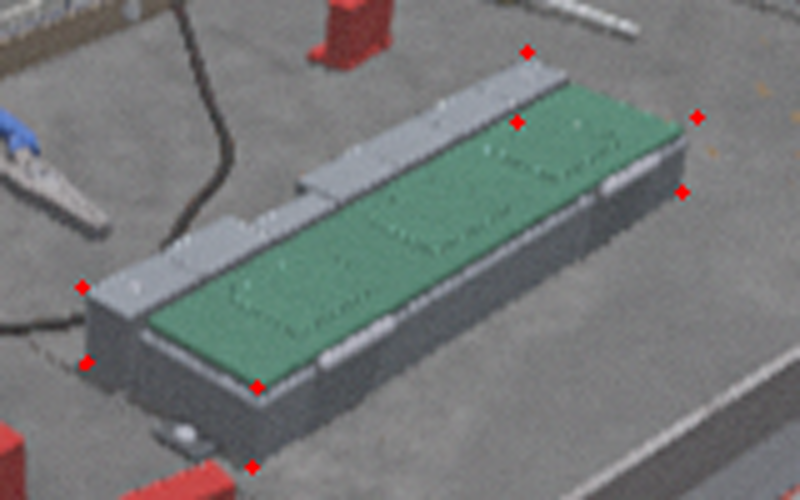

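The overlay agrees to about 2 mm, and the notch is at case y ≈ +50 mm. I'll start at the left end with closed fingers.

```bash
cat >> h.py <<'E'
from scipy.spatial.transform import Rotation as Ro
c=np.load("case.npz");O,X,Y=c["o"],c["x"],c["y"]
Wp=lambda a,b,z:O+a*X+b*Y+np.array([0,0,z])
def inC(p):d=p-O;return np.round([d@X,d@Y,d[2]],4)
Z=np.array([0,0,-1.])
ORI=lambda s:Ro.from_matrix(np.c_[np.cross(s*Y,Z),s*Y,Z]).as_rotvec()
E
python3 - <<'E'
from h import *
from workcell import arm
q=arm.current_qpos()
s=min((1,-1),key=lambda s:(lambda j:9e9 if j is None else abs(j[6]))(arm.inverse_kinematics(Wp(.11,.15,.15),ORI(s))))
ori=ORI(s);print(s,ori)
arm.set_gripper(0.0)
for p in([.33,.40,.32],[.43,.12,.32]):arm.goto(p,ori)
arm.goto(Wp(.11,.15,.2),ori)
arm.move_l(Wp(.095,.15,.022),max_speed=.12)
print(inC(arm.current_eef_pos()),arm.current_wrist_force(),arm.current_time_s(),arm.current_width(),arm.current_qpos())
hit=arm.move_l(Wp(.055,.15,.022),max_speed=.02,stop_force=2.5)
print(hit,inC(arm.current_eef_pos()),arm.current_wrist_force());arm.dwell(.2)
print(inC(arm.current_eef_pos()),arm.current_wrist_force(),arm.current_time_s())
f=arm.grab_frame("top");cv2.imwrite("pics/t2.png",cv2.resize(f["color"][130:270,240:480,::-1],None,fx=3,fy=3))
E
```

```text
-1 [3.14001503 0.09954903 0.        ]
[0.0956 0.1498 0.0226] [-0.64503501  0.48140024  0.05620557] 6.4833 -4.785442996794903e-05 [-0.29618779  0.84937678  0.59532409  1.87440189 -0.75984034  0.65766105
 -0.73884085]
True [0.0657 0.1501 0.0219] [ 2.19063444 -0.17985955  0.08163977]
[0.0657 0.1501 0.0216] [ 1.46621596 -0.41877545  1.23063345] 8.0583
```

View pics/t2.png

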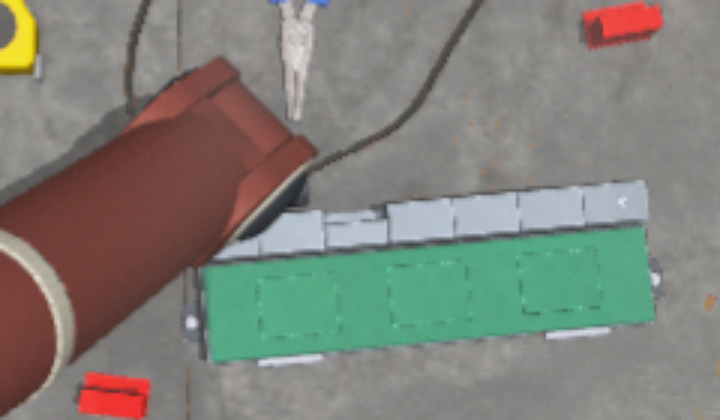

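The hand is at the left end of the rail, around (250,215), and touching at case x = 65.7 mm, which is the 55 mm face plus 11 mm for the finger. Next I'll run along the edge lightly.

Run:
```python
from h import *
from workcell import arm
x=.0655
for y in np.arange(.14,.045,-.01):
    h=arm.move_l(Wp(x,y,.022),max_speed=.04,stop_force=8)
    print(h,inC(arm.current_eef_pos()),np.round(arm.current_wrist_force(),2))
    if h:break
    # re-feel the face: small guarded press
    h=arm.move_l(Wp(x-.003,y,.022),max_speed=.02,stop_force=2)
    p=inC(arm.current_eef_pos())
    if not h:print("notch",p);break
    x=p[0]
print(arm.current_time_s())
```

```text
False [0.0657 0.1386 0.0221] [ 2.52 -1.36  0.06]
False [0.0658 0.1289 0.0221] [ 1.4  -1.23 -0.12]
False [0.066  0.1189 0.0221] [ 1.97 -0.57 -0.01]
False [0.0661 0.1088 0.0221] [1.5  0.11 0.07]
False [0.0662 0.0989 0.022 ] [ 1.48 -0.43 -0.59]
False [0.0664 0.0888 0.0221] [ 0.91 -0.76 -0.58]
False [0.0665 0.0788 0.0221] [ 0.16 -0.66  0.27]
False [0.0665 0.069  0.022 ] [ 0.79 -0.65 -0.75]
False [0.066  0.0595 0.0218] [-0.19  0.66 -0.35]
notch [0.0633 0.0602 0.0219]
13.475
```

The fingertip has dropped in, so I'll centre it and press.

Run:
```python
from h import *
from workcell import arm
arm.move_l(Wp(.0633,.05,.022),max_speed=.04,stop_force=8)
h=arm.move_l(Wp(.056,.05,.022),max_speed=.02,stop_force=4)
print(h,inC(arm.current_eef_pos()),np.round(arm.current_wrist_force(),2))
h=arm.move_l(Wp(.040,.05,.022),max_speed=.02,stop_force=20)
print(h,inC(arm.current_eef_pos()),np.round(arm.current_wrist_force(),2))
arm.dwell(.4);print(inC(arm.current_eef_pos()),np.round(arm.current_wrist_force(),2),arm.current_time_s())
```

```text
False [0.056  0.05   0.0221] [1.01 0.47 0.66]
False [0.0466 0.05   0.0227] [11.58  0.42 -7.17]
[0.0466 0.05   0.0226] [10.23  0.83 -7.63] 15.7417
```

Run:
```python
from h import *
from workcell import arm
h=arm.move_l(Wp(.032,.05,.022),max_speed=.02,stop_force=20)
arm.dwell(.4);print(h,inC(arm.current_eef_pos()),np.round(arm.current_wrist_force(),2))
arm.move_l(Wp(.058,.05,.022),max_speed=.03)
arm.move_l(Wp(.11,.05,.022),max_speed=.08)
arm.move_l(Wp(.12,.05,.22),max_speed=.15)
arm.goto(Wp(0.05,.30,.30),ORI(-1))
for n in("scene","top"):
    f=arm.grab_frame(n);a=f["color"][...,::-1]
    cv2.imwrite(f"pics/{n}3.png",cv2.resize(a[150:270,270:470] if n=="scene" else a[120:270,180:480],None,fx=2.6,fy=2.6))
a=cv2.imread("pics/scene3.png");b=cv2.imread("pics/top3.png")
w=max(a.shape[1],b.shape[1]);a,b=[cv2.copyMakeBorder(i[:295],0,0,0,w-i.shape[1],0) for i in(a,b)]
cv2.imwrite("pics/both3.png",np.vstack([a,b]));print(arm.current_time_s(),np.round(arm.current_wrist_force(),2))
```

```text
False [0.0463 0.0499 0.0234] [ 23.2    1.48 -15.89]
21.1333 [ 0.17 -0.4   0.85]
```

View pics/both3.png

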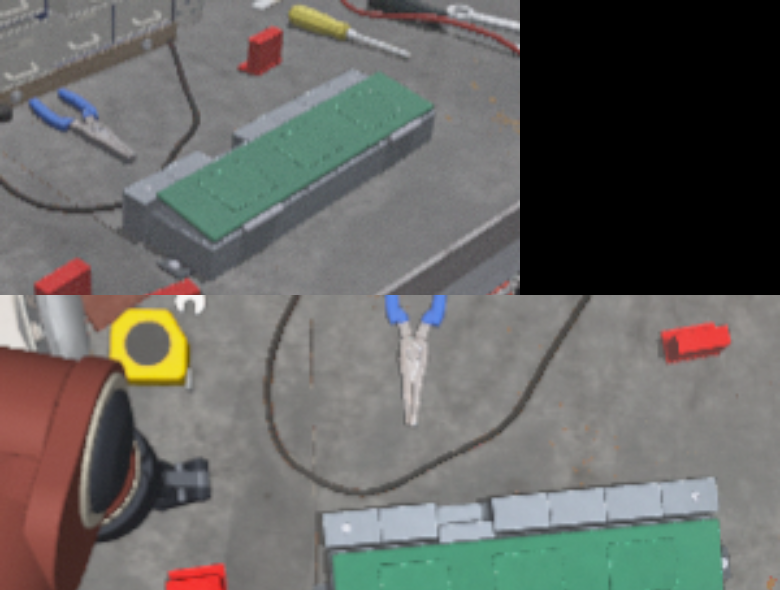

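The scene view (upper half) shows the lid raised along its far side, hiding the key. In the top view the pliers and tape are undisturbed and the hand is clear. The extra press met a hard stop, with 0.3 mm of movement for 12 N more. I'll hand it in.

```bash
python3 -c "
from workcell import arm
arm.dwell(.3);print(arm.close_job())"
```

```text
the job is handed in; nothing more can be done
None
```

I found the notch by touch at case y ≈ +50 mm, running in from the left end, and pressed the key to its stop; the lid stands ajar, the hand is clear, and the job is handed in (no verdict was returned).

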